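Close the candy tins and hang the gift caddy

ROBOT

A 6-joint arm with a two-finger parallel gripper is mounted at the origin on the work surface. World frame = base frame: x ahead of the robot, y to its left, z up, the work surface at z = 0. Lengths are in m, angles in rad, forces in N, time in s.
With the tool pointing down it reaches from about 0.25 to 0.725 m from the base axis. Payload 4 kg.
Tool frame: the origin (TCP) lies midway between the tips of the shut fingers; the grasp point (between the pads) lies 19 mm behind it (bot.grip_depth is the distance from the TCP to the grasp point, in m); z points along the fingers, y is the line along which they close (so a half turn about z gives the same grasp; the last joint's range is limited). The gripper opens to 85 mm and grips with 20 to 120 N. Pads are 22 mm wide; open, the fingers measure 114 mm over their backs; the gripper's body (76 mm by 85 mm) begins 54 mm behind the grasp point. The pads swing forward as they close: fully open they stand 13 mm farther back than shut.
Start: joints at [0, 0.241, 0.005, 1.335, 0, 1.571], TCP at [0.5, -0, 0.231] pointing down, gripper open.
Joint ranges: [-2.72, 2.72], [-1.05, 1.87], [-1.09, 1.28], [-1.99, 2.15], [-1.42, 1.44], [-3.14, 3.14]. Speed limits (rad/s): [2.79, 2.79, 3.14, 3.14, 3.14, 3.14].

INTERFACE

Orientations are given as a unit quaternion [x, y, z, w].
In Python, from workcell import bot gives the robot as it stands.
- The arm moves only by the shell command python3 -m creep 'ROWS'. ROWS is JSON, one flat list of numbers, 5 for each row, row after row: the shift along the world's x, y, z in m, then the turn about the world's z in rad, then the finger opening in m, from 0 to 0.0854. In form: [x, y, z, twist, claw, x, y, z, twist, claw, ...]. A call has 1 to 10 rows; each row is the pose to reach, as a shift and turn from the pose commanded when the call began; what a row does not reach only later rows make up. A row lasts 1/12 s, in which the tool goes at most 41.7 mm and 7.16 degrees, less where a joint would pass 70% of its speed; a pose out of reach is approached as far as the arm can. A call with a gripper value outside its range is refused whole. The fingers move at their own pace and stop on an object; the grip force is fixed at half the most. Time passes only in rows, so rows that repeat a pose let the fingers close. It gives the time, the measured TCP pose, the force, the opening and the grip force at its end, in the units of the state.
- bot.get_obs(): the state, without advancing time (a new reading comes with each control period).
- bot.camera(name): name is "scene" or "side" or "wrist"; returns a dict with "pixels" (420x560x3 uint8, red, green, blue), "camera_matrix" (3x3 intrinsics, pixels), "dist_coeffs" ([k1, k2, p1, p2, k3] as OpenCV has them; the pictures are not rectified), "extrinsics" (4x4, takes a point from world to camera coordinates); the wrist camera has in their place "T_tool_cam" (4x4, takes a point from camera to tool coordinates, whose origin is the TCP and whose axes are the flange's). Camera axes: x right, y down, z forward; pixel columns grow to the right and rows downward; lengths in m; the calibration is good to about 2 mm. A picture is of the moment at which its call begins: read the wrist's pose just before it. There is no depth.
- bot.job_done(): hands the job in; it is judged then, once.
Trained networks look in the newest picture that a camera, given by its name, has taken for a name from the list of things; names that differ only in an ending like _2 or _b are one class to them, and where a whole thing is asked for, a point or a joint stands for the part that bears it (a point fixed in the world has none). Each returns a list of dicts, best first, with "score" (0 to 1); they miss things now and then, are a little off and sometimes report something else, mostly with a low value. They report only what shows in the picture. A call takes as long as a camera call. They do not tell look-alikes from the thing itself.
- bot.look_for(camera, thing): "centre" ([column, row] as shares, 0 to 1, of the picture: columns of its width, rows of its height, amid what is visible of it).
- bot.place_of(camera, thing): "centre" ([column, row] as shares, 0 to 1, of the picture: columns of its width, rows of its height: a listed point, or the origin of a listed thing).
The state is a dict: "clock": time; "joint_pos": joint angles; "joint_vel": joint speeds; "tau": joint torques, N m; "eef_pos": TCP position; "tool_rot": TCP orientation; "ft_force": force on the tool from outside, world axes, zero at the start; "ft_torque": the same for the moment, N m; "grip_width": finger opening in m; "grasp_force": force on a finger pad.
Only numpy, scipy, OpenCV 4.12 (cv2) and the standard library are available. Lean on these libraries where they do the work, as an engineer would, in place of code of your own. Each camera call takes 0.05 s, during which the arm holds its last target. There are 200 camera calls.

TASK

Press the lids of both candy tins in the gift caddy down until they are fully home, then hang the caddy by its handle bar on both prongs of the display stand. Let it hang upright and at rest, keep it upright all the way, and leave the cup, the tape roll and the two gift boxes where they are.

Things in the scene. Friction and masses are not known exactly. Their poses are not given: they have to be found in the camera images.
- caddy: loose gift caddy, 0.3 to 0.55 kg, balanced: plywood base 178 (x) x 114 (y) x 6 mm, origin at the centre of its underside, z up. Two fixed aluminium tins 76 mm across, with lids, are centred 48 mm along its +x and -x. Between them stands a steel arch handle, a round bar 10 mm thick: legs at y = +-52 mm, top bar along y, its axis 140 mm above the origin. It may hang either way round.
- bar (a point): middle of the handle's straight top bar (on its axis, 140 mm above the caddy's underside); the bar runs along the caddy's y, straight for 46 mm either way. Its underside is 61 mm above the seated lids. Axes as the caddy's.
- lid_a (a joint): lid of the tin on the caddy's +x side: how far it has been pressed down, m. 0 = standing 10 mm proud, 0.010 = fully home, its skirt on the tin's shoulder. It slides straight down against about 6 N of steady friction, stays where it is left and does not spring back; a hard stop at 0.010.
- lid_b (a joint): lid of the tin on the caddy's -x side: how far it has been pressed down, m. 0 = standing 10 mm proud, 0.010 = fully home, its skirt on the tin's shoulder. It slides straight down against about 6 N of steady friction, stays where it is left and does not spring back; a hard stop at 0.010.
- lid_a_top (a point): centre of the top of the lid with joint lid_a, moving with it: 84 mm above the caddy's underside when 10 mm proud, 74 mm when home. The lid is a flat aluminium disc 76 mm across, 18 mm high; it can be pressed anywhere, and up to 15 mm outward of its centre, away from the handle, there is more room for the gripper. Axes as the caddy's.
- lid_b_top (a point): centre of the top of the lid with joint lid_b, moving with it: 84 mm above the caddy's underside when 10 mm proud, 74 mm when home. The lid is a flat aluminium disc 76 mm across, 18 mm high; it can be pressed anywhere, and up to 15 mm outward of its centre, away from the handle, there is more room for the gripper. Axes as the caddy's.
- stand: steel display stand, fixed; origin on the table under the low part of its prongs; x points from the prong tips to its post (16 mm thick, at x = 130 mm, 227 mm high, on a plate 14 mm high, x 60 to 190, y +-50 mm). From the post's top two parallel round prongs 8 mm thick run toward -x at y = +-28 mm, sloping down to a seat (upper side 199, underside 191 mm high), then up to their tips.
- seat (a point): where the axis of the caddy's bar lies when hung: midway between the prongs at their lowest part, 204 mm above the table, 4 mm to +x of the stand's origin. Axes as the stand's. The bar comes in parallel to the stand's y, over the tips along +x, with the prongs passing between bar and lids, and is then lowered.
- tips (a point): midway between the tops of the two upturned prong tips, 221 mm above the table, 36 mm to -x of the seat; 48 mm clear between the prongs. Axes as the stand's.
- coffee_cup: bystander: dark green paper coffee cup with white lid, 82 mm across at most, 104 mm high; origin at the centre of its underside
- tape_roll: bystander: tape roll lying flat, 84 mm across, 24 mm high; origin at the centre of its underside
- gift_box: bystander: wrapped box 90 x 70 x 50 mm plus a bow 15 mm high; origin at the centre of its underside
- blue_box: bystander: wrapped box 80 x 80 x 60 mm plus a bow 15 mm high; origin at the centre of its underside
Mind the look-alikes: they are no part of the job. What is shaped like the caddy but orange or yellow is not meant.

How it is judged:
By the outcome, as a careful person would: the job done as asked, in the order asked, and still so for the second after the job is handed in, with the robot touching nothing.
It also fails if it takes over 70 s, if anything falls off the work surface, if the arm or the gripper's body presses on something with over 40 N, if the wrist force passes 120 N, or if a joint passes its speed limit or range.

## Working session

There is one attempt and no reset: what is moved stays moved. The work goes in short steps, Python scripts to look and compute and a shell command to move; the robot and the scene stay as the last step left them, time stands still between calls to the robot, and variables do not carry over. Pictures are saved under pics/ and viewed, at most 10 in all, crops included, and the job is handed in when it is done.

```bash
mkdir -p pics
cat > h.py <<'E'
import numpy as np, cv2
from workcell import bot
from scipy.spatial.transform import Rotation as R
def cam(name):
    o=bot.get_obs(); c=bot.camera(name)
    if name=="wrist":
        T=np.eye(4); T[:3,:3]=R.from_quat(o["tool_rot"]).as_matrix(); T[:3,3]=o["eef_pos"]
        E=np.linalg.inv(T@np.array(c["T_tool_cam"]))
    else: E=np.array(c["extrinsics"])
    return c["pixels"],np.array(c["camera_matrix"]),np.array(c["dist_coeffs"]),E
def proj(P,C):
    _,K,d,E=C
    return cv2.projectPoints(np.atleast_2d(np.float64(P)),cv2.Rodrigues(E[:3,:3])[0],E[:3,3],K,d)[0][:,0]
def onz(uv,z,C):
    _,K,d,E=C
    n=cv2.undistortPoints(np.float64([[uv]]),K,d)[0,0]
    r=E[:3,:3].T@np.array([*n,1]); o=-E[:3,:3].T@E[:3,3]
    return o+r*(z-o[2])/r[2]
def save(n,p): cv2.imwrite(f"pics/{n}.png",cv2.cvtColor(p,cv2.COLOR_RGB2BGR))
E
python3 - <<'E'
from h import *
np.set_printoptions(precision=3,suppress=True)
Z=dict(caddy=0,bar=.14,lid_a_top=.084,lid_b_top=.084,stand=0,seat=.204,tips=.221,coffee_cup=0,tape_roll=0,gift_box=0,blue_box=0)
for n in("scene","side"):
    C=cam(n); save(n+"0",C[0])
    for t,z in Z.items():
        for r in bot.place_of(n,t)[:3]:
            uv=np.array(r["centre"])*[560,420]
            print(n,t,round(r["score"],2),uv.round(0),onz(uv,z,C))
print({k:np.round(v,3) for k,v in bot.get_obs().items()})
E
```

```text
scene caddy 0.9 [372. 218.] [0.253 0.239 0.   ]
scene caddy 0.87 [315. 265.] [0.571 0.168 0.   ]
scene caddy 0.68 [449. 253.] [0.28  0.542 0.   ]
scene bar 0.89 [380. 189.] [0.253 0.249 0.14 ]
scene bar 0.88 [462. 220.] [0.261 0.548 0.14 ]
scene bar 0.71 [321. 237.] [0.573 0.187 0.14 ]
scene lid_a_top 0.92 [309. 257.] [0.618 0.171 0.084]
scene lid_a_top 0.84 [364. 199.] [0.267 0.2   0.084]
scene lid_a_top 0.82 [463. 231.] [0.243 0.562 0.084]
scene lid_b_top 0.75 [328. 239.] [0.519 0.184 0.084]
scene lid_b_top 0.73 [444. 243.] [0.334 0.519 0.084]
scene lid_b_top 0.64 [391. 200.] [0.218 0.288 0.084]
scene stand 0.92 [232. 219.] [ 0.534 -0.204  0.   ]
scene stand 0.43 [196. 184.] [ 0.441 -0.466  0.   ]
scene stand 0.21 [237. 164.] [ 0.24  -0.406  0.   ]
scene seat 0.66 [229. 178.] [ 0.546 -0.188  0.204]
scene tips 0.62 [237. 169.] [ 0.505 -0.182  0.221]
scene coffee_cup 0.63 [239. 280.] [ 0.756 -0.006  0.   ]
scene tape_roll 0.53 [285. 227.] [ 0.467 -0.013  0.   ]
scene gift_box 0.65 [286. 227.] [ 0.466 -0.011  0.   ]
scene gift_box 0.57 [403. 293.] [0.531 0.467 0.   ]
scene blue_box 0.
[... 735 characters left out ...]
ide tape_roll 0.78 [274. 251.] [ 0.475 -0.     0.   ]
side tape_roll 0.73 [262. 204.] [0.58  0.182 0.   ]
side gift_box 0.69 [202. 173.] [0.518 0.455 0.   ]
side blue_box 0.96 [375. 361.] [ 0.422 -0.459  0.   ]
{'clock': np.float64(1.2), 'joint_pos': array([-0.   ,  0.241,  0.005,  1.335, -0.   ,  1.571]), 'joint_vel': array([ 0.   , -0.   ,  0.   , -0.002,  0.001, -0.001]), 'tau': array([ -0.   , -37.222,  25.269,   0.001,  -0.   ,   0.   ]), 'eef_pos': array([ 0.5  , -0.   ,  0.231]), 'tool_rot': array([ 0.707,  0.707, -0.   ,  0.   ]), 'ft_force': array([-0.541, -1.334, -0.724]), 'ft_torque': array([-0.024, -0.054, -0.039]), 'grasp_force': np.float64(0.0), 'grip_width': np.float64(0.085)}
```

View pics/scene0.png

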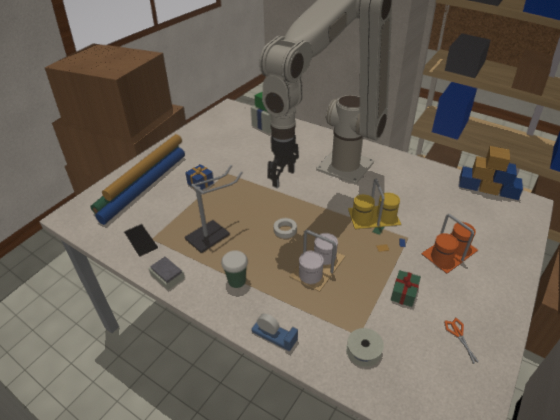

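View pics/side0.png

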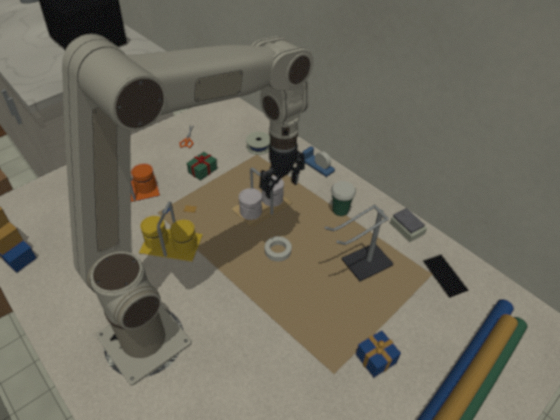

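The target caddy is the lilac-grey one, near (325,258) in the scene picture and (262,195) in the side picture. The yellow and orange ones are decoys. The stand is at about (215,210) in the scene picture, with its prongs pointing up-right towards the robot. Next I go above the caddy for a wrist view.

```bash
python3 -m creep '[0,0,0.04,0,0.0,0,0.03,0.08,0,0.0,0,0.06,0.11,0,0.0,0,0.1,0.13,0,0.0,0,0.13,0.13,0,0.0,0,0.13,0.13,0,0.0,0,0.13,0.13,0,0.0]'
python3 - <<'E'
from h import *
np.set_printoptions(precision=3,suppress=True)
C=cam("wrist"); save("w1",C[0]); E=np.linalg.inv(C[3]); print(E)
for t,z in dict(caddy=0,bar=.14,lid_a_top=.084,lid_b_top=.084).items():
    for r in bot.place_of("wrist",t)[:3]:
        uv=np.array(r["centre"])*[560,420]; print(t,round(r["score"],2),uv.round(0),onz(uv,z,C))
E
```

```text
clock: 1.78
eef_pos: [0.5, 0.132, 0.3615]
tool_rot: [0.706, 0.709, 0.0, 0.0]
ft_force: [0.1, -0.8, -0.7]
grip_width: 0.001
grasp_force: 0.0
[[ 1.     0.004  0.001  0.5  ]
 [ 0.004 -0.965 -0.262  0.198]
 [ 0.     0.262 -0.965  0.504]
 [ 0.     0.     0.     1.   ]]
caddy 0.8 [113. 100.] [0.243 0.236 0.   ]
caddy 0.78 [327. 137.] [0.572 0.18  0.   ]
bar 0.94 [347. 147.] [0.575 0.175 0.14 ]
bar 0.67 [52. 93.] [0.245 0.233 0.14 ]
lid_a_top 0.89 [110. 121.] [0.278 0.204 0.084]
lid_a_top 0.81 [371. 139.] [0.617 0.181 0.084]
lid_b_top 0.68 [55. 61.] [0.217 0.277 0.084]
lid_b_top 0.59 [300. 139.] [0.525 0.181 0.084]
```

View pics/w1.png

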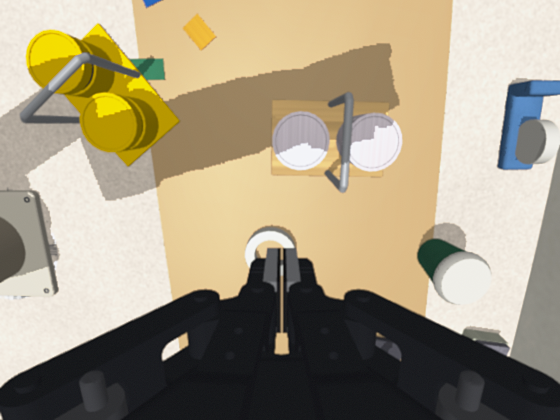

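The wrist view shows the caddy seen almost squarely. Its lids are at (300,140) and (371,140), and its bar runs from (348,99) to (341,187). I'll work out the yaw from the lids' circles and the bar's ends.

```bash
cat > fit.py <<'E'
from h import *
from scipy.optimize import least_squares
np.set_printoptions(precision=4,suppress=True)
C=cam("wrist"); p=C[0]
for a,z in [((348,97),.14),((341,189),.14),((272,101),.006),((270,175),.006),((383,178),.006)]: print(a,onz(a,z,C))
def model(x,y,t):
    P=np.array([[0,52,.14],[0,-52,.14]]); return P
def world(q,P): c,s=np.cos(q[2]),np.sin(q[2]); P=np.array(P); return np.c_[q[0]+c*P[:,0]-s*P[:,1],q[1]+s*P[:,0]+c*P[:,1],P[:,2]]
big=cv2.resize(p[60:230,230:440],None,fx=3.8,fy=3.5,interpolation=cv2.INTER_CUBIC)
q=[.573,.178,0]
th=np.linspace(0,2*np.pi,40)
sets=[np.c_[s*.048+.038*np.cos(th),.038*np.sin(th),0*th+.084] for s in(1,-1)]+[np.array([[-.089,-.057,.006],[.089,-.057,.006],[.089,.057,.006],[-.089,.057,.006],[-.089,-.057,.006]]),np.array([[0,-.046,.14],[0,.046,.14]])]
for P in sets:
    uv=(proj(world(q,P),C)-[230,60])*[3.8,3.5]
    cv2.polylines(big,[np.int32(uv)],False,(255,0,0),1)
save("fit1",big)
E
python3 fit.py
```

```text
(348, 97) [0.5726 0.2241 0.14  ]
(341, 189) [0.5695 0.1221 0.14  ]
(272, 101) [0.4859 0.2294 0.006 ]
(270, 175) [0.4816 0.1181 0.006 ]
(383, 178) [0.6611 0.1132 0.006 ]
```

View pics/fit1.png

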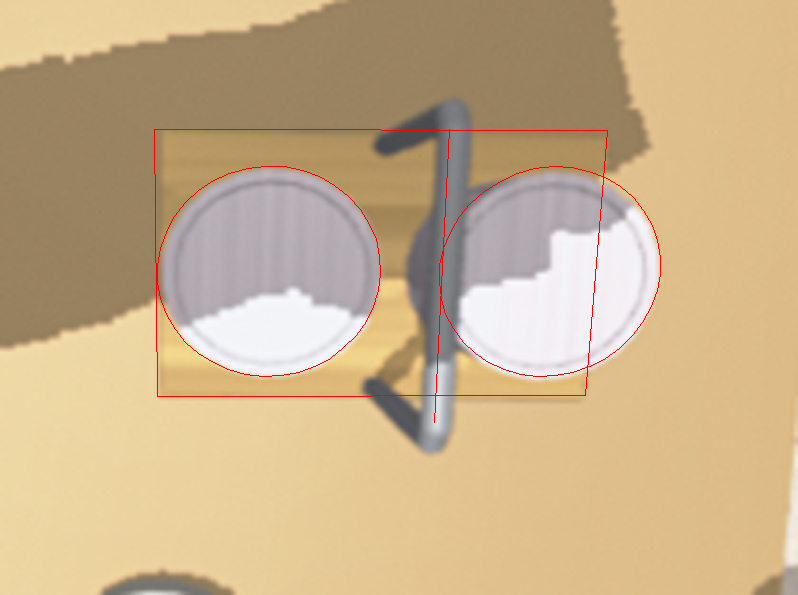

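The overlay fits within about 2 mm, which puts the caddy at about (0.573, 0.176) with a yaw of about -0.01. I'll press the -x lid first, 15 mm outward of its centre.

```bash
python3 -m creep '[0.01,0.045,-0.04,0,0, 0.01,0.045,-0.08,0,0, 0.01,0.045,-0.12,0,0, 0.01,0.045,-0.16,0,0, 0.01,0.045,-0.2,0,0, 0.01,0.045,-0.23,0,0, 0.01,0.045,-0.255,0,0, 0.01,0.045,-0.266,0,0, 0.01,0.045,-0.266,0,0]'
```

```text
clock: 2.83
eef_pos: [0.5071, 0.1729, 0.0914]
tool_rot: [0.708, 0.706, -0.004, -0.002]
ft_force: [0.0, -0.7, 0.0]
grip_width: -0.0004
grasp_force: 0.0
```

```bash
python3 -m creep '[0,0,-0.004,0,0, 0,0,-0.008,0,0, 0,0,-0.012,0,0, 0,0,-0.015,0,0, 0,0,-0.018,0,0, 0,0,-0.018,0,0]'
```

```text
clock: 3.33
eef_pos: [0.5105, 0.1752, 0.0777]
tool_rot: [0.707, 0.707, 0.001, 0.0]
ft_force: [0.1, 0.7, 0.7]
grip_width: 0.0002
grasp_force: 0.1
```

```bash
python3 -m creep '[0,0,-0.001,0,0, 0,0,-0.002,0,0]'; python3 -m creep '[0,0,-0.001,0,0, 0,0,-0.002,0,0]'; python3 -m creep '[0,0,-0.001,0,0, 0,0,-0.001,0,0]'
```

```text
clock: 3.5
eef_pos: [0.5105, 0.1751, 0.0763]
tool_rot: [0.707, 0.707, 0.001, 0.0]
ft_force: [-1.0, -0.2, 5.7]
grip_width: -0.0001
grasp_force: 3.0
clock: 3.67
eef_pos: [0.5105, 0.1752, 0.0744]
tool_rot: [0.707, 0.707, 0.001, 0.0]
ft_force: [-2.3, -0.9, 6.6]
grip_width: -0.0004
grasp_force: 3.0
clock: 3.83
eef_pos: [0.5105, 0.1752, 0.074]
tool_rot: [0.707, 0.707, 0.001, 0.001]
ft_force: [-2.8, -0.9, 9.6]
grip_width: 0.0
grasp_force: 4.6
```

```bash
python3 -m creep '[0,0,-0.001,0,0, 0,0,-0.001,0,0]'; python3 -m creep '[0,0,-0.001,0,0, 0,0,-0.001,0,0]'
```

```text
clock: 4.0
eef_pos: [0.5106, 0.1752, 0.0739]
tool_rot: [0.707, 0.707, 0.001, 0.001]
ft_force: [-4.8, -2.7, 14.6]
grip_width: -0.0001
grasp_force: 7.4
clock: 4.17
eef_pos: [0.5106, 0.1752, 0.0738]
tool_rot: [0.707, 0.707, 0.001, 0.001]
ft_force: [-6.0, -2.5, 20.4]
grip_width: -0.0
grasp_force: 10.1
```

The first lid is home: a hard stop at z = 0.074 with the force climbing past 20 N. Now the other one.

```bash
python3 -m creep '[0,0,0.03,0,0, 0,0,0.07,0,0, 0,0,0.11,0,0, 0.01,0,0.14,0,0, 0.04,0,0.14,0,0, 0.08,0,0.14,0,0, 0.11,0,0.14,0,0, 0.126,-0.002,0.14,0,0, 0.126,-0.002,0.13,0,0, 0.126,-0.002,0.1,0,0]'; python3 -m creep '[0,0,-0.04,0,0, 0,0,-0.07,0,0, 0,0,-0.08,0,0, 0,0,-0.082,0,0, 0,0,-0.084,0,0, 0,0,-0.087,0,0,0,0,-0.09,0,0,0,0,-0.092,0,0, 0,0,-0.092,0,0]'
```

```text
clock: 5.0
eef_pos: [0.6393, 0.1737, 0.1737]
tool_rot: [0.707, 0.707, 0.004, 0.002]
ft_force: [0.4, -0.3, 2.0]
grip_width: -0.0001
grasp_force: 0.0
clock: 5.75
eef_pos: [0.6371, 0.1734, 0.0798]
tool_rot: [0.707, 0.707, 0.001, 0.001]
ft_force: [1.6, -0.1, 2.1]
grip_width: 0.0001
grasp_force: 0.7
```

```bash
python3 -m creep '[0,0,-0.001,0,0, 0,0,-0.002,0,0]'; python3 -m creep '[0,0,-0.001,0,0, 0,0,-0.002,0,0]'; python3 -m creep '[0,0,-0.001,0,0, 0,0,-0.001,0,0]'
```

```text
clock: 5.92
eef_pos: [0.6372, 0.1734, 0.0784]
tool_rot: [0.707, 0.707, 0.002, 0.001]
ft_force: [-0.2, -0.0, 5.9]
grip_width: -0.0
grasp_force: 3.0
clock: 6.08
eef_pos: [0.6372, 0.1734, 0.0764]
tool_rot: [0.707, 0.707, 0.002, 0.001]
ft_force: [-0.6, -0.3, 6.1]
grip_width: 0.0001
grasp_force: 3.0
clock: 6.25
eef_pos: [0.6372, 0.1734, 0.0752]
tool_rot: [0.707, 0.707, 0.002, 0.001]
ft_force: [0.3, -0.2, 4.9]
grip_width: -0.0002
grasp_force: 2.4
```

```bash
python3 -m creep '[0,0,-0.001,0,0, 0,0,-0.002,0,0]'; python3 -m creep '[0,0,-0.001,0,0, 0,0,-0.002,0,0]';  python3 -m creep '[0,0,-0.001,0,0, 0,0,-0.001,0,0]'
```

```text
clock: 6.42
eef_pos: [0.6373, 0.1734, 0.074]
tool_rot: [0.707, 0.707, 0.002, 0.001]
ft_force: [-2.9, -1.3, 13.7]
grip_width: 0.0002
grasp_force: 6.6
clock: 6.58
eef_pos: [0.6374, 0.1734, 0.0738]
tool_rot: [0.707, 0.707, 0.002, 0.001]
ft_force: [-5.1, -1.3, 20.2]
grip_width: -0.0003
grasp_force: 10.2
clock: 6.75
eef_pos: [0.6374, 0.1734, 0.0738]
tool_rot: [0.707, 0.707, 0.002, 0.001]
ft_force: [-6.4, -1.8, 19.2]
grip_width: -0.0001
grasp_force: 9.7
```

Both lids are home. Next, a wrist look at the stand from above.

```bash
python3 -m creep '[0,0,0.04,0,0, 0,0,0.08,0,0, 0,0,0.12,0,0, 0,0,0.16,0,0, 0,0,0.2,0,0, 0,0,0.24,0,0, -0.02,-0.02,0.27,0,0, -0.04,-0.05,0.3,0,0, -0.06,-0.08,0.3,0,0, -0.08,-0.11,0.3,0,0]'; python3 -m creep '[-0.01,-0.04,0,0,0.04, -0.02,-0.08,0,0,0.04, -0.03,-0.12,0,0,0.04, -0.04,-0.16,0,0,0.04, -0.04,-0.2,0,0,0.04, -0.04,-0.24,0,0,0.04, -0.04,-0.28,0,0,0.04, -0.04,-0.3,0,0,0.04, -0.04,-0.3,0,0,0.04, -0.04,-0.3,0,0,0.04]'
python3 - <<'E'
from h import *
np.set_printoptions(precision=3,suppress=True)
C=cam("wrist"); save("w2",C[0]); E=np.linalg.inv(C[3]); print(E)
for t,z in dict(stand=0,seat=.204,tips=.221,tape_roll=0,coffee_cup=0).items():
    for r in bot.place_of("wrist",t)[:2]:
        uv=np.array(r["centre"])*[560,420]; print(t,round(r["score"],2),uv.round(0),onz(uv,z,C))
E
```

```text
clock: 7.58
eef_pos: [0.556, 0.0621, 0.3713]
tool_rot: [0.707, 0.707, 0.002, 0.002]
ft_force: [0.8, -1.0, -0.4]
grip_width: -0.0001
grasp_force: 0.0
clock: 8.42
eef_pos: [0.5156, -0.2381, 0.368]
tool_rot: [0.708, 0.706, 0.0, -0.0]
ft_force: [-0.2, 0.6, 0.4]
grip_width: 0.0396
grasp_force: 0.0
[[ 1.    -0.003 -0.002  0.516]
 [-0.003 -0.965 -0.262 -0.173]
 [-0.001  0.262 -0.965  0.51 ]
 [ 0.     0.     0.     1.   ]]
tips 0.53 [236. 290.] [ 0.47  -0.335  0.221]
tape_roll 0.86 [257.   7.] [ 0.481 -0.005  0.   ]
tape_roll 0.18 [238. 287.] [ 0.437 -0.452  0.   ]
coffee_cup 0.69 [452.  16.] [ 0.767 -0.015  0.   ]
```

View pics/w2.png

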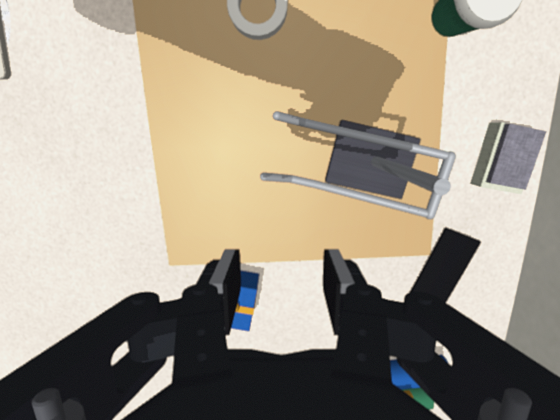

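The stand shows clearly: prong tips at (277,116) and (264,177), crossbar ends at (451,155) and (432,214), post top at (441,186), plate corners at (341,121), (420,137), (405,198) and (326,182). I'll fit its pose from these.

```bash
cat > fit2.py <<'E'
from h import *
from scipy.optimize import least_squares
np.set_printoptions(precision=4,suppress=True)
C=cam("wrist"); p=C[0]
def world(q,P): c,s=np.cos(q[2]),np.sin(q[2]); P=np.array(P); return np.c_[q[0]+c*P[:,0]-s*P[:,1],q[1]+s*P[:,0]+c*P[:,1],P[:,2]]
P=np.array([[-.032,.028,.219],[-.032,-.028,.219],[.13,.028,.223],[.13,-.028,.223],[.13,0,.227],[.06,.05,.014],[.19,.05,.014],[.19,-.05,.014],[.06,-.05,.014]])
uv=np.array([(277,116),(264,177),(451,155),(432,214),(441,186),(341,121),(420,137),(405,198),(326,182)])
f=lambda q:(proj(world(q,P),C)-uv).ravel()
s=least_squares(f,[.545,-.19,-.2],loss="soft_l1"); q=s.x; print(q); print(f(q).reshape(-1,2).round(1))
for k in (slice(0,5),slice(0,2)):
    print(least_squares(lambda q:(proj(world(q,P[k]),C)-uv[k]).ravel(),q).x)
print("seat",world(q,[[.004,0,.204]]),"tips",world(q,[[-.032,0,.221]]))
big=cv2.resize(p[90:240,240:480],None,fx=3.3,fy=3.3,interpolation=cv2.INTER_CUBIC)
L=[[[-.032,y,.219],[-.012,y,.197],[.012,y,.197],[.13,y,.223]] for y in(.028,-.028)]+[[*map(list,P[5:]),list(P[5])]]
for l in L: cv2.polylines(big,[np.int32((proj(world(q,l),C)-[240,90])*3.3)],False,(255,0,0),1)
save("fit2",big)
E
python3 fit2.py
```

```text
[ 0.538  -0.1962 -0.206 ]
[[-0.3  0.2]
 [ 0.5  0.5]
 [-0.2  0.3]
 [-0.8 -0.7]
 [ 1.9 -0.3]
 [ 0.1 -2.6]
 [ 2.2 -0. ]
 [-2.1  0.7]
 [-0.8  0.2]]
[ 0.5378 -0.196  -0.2091]
[ 0.5378 -0.1963 -0.2192]
seat [[ 0.5419 -0.197   0.204 ]] tips [[ 0.5067 -0.1896  0.221 ]]
```

View pics/fit2.png

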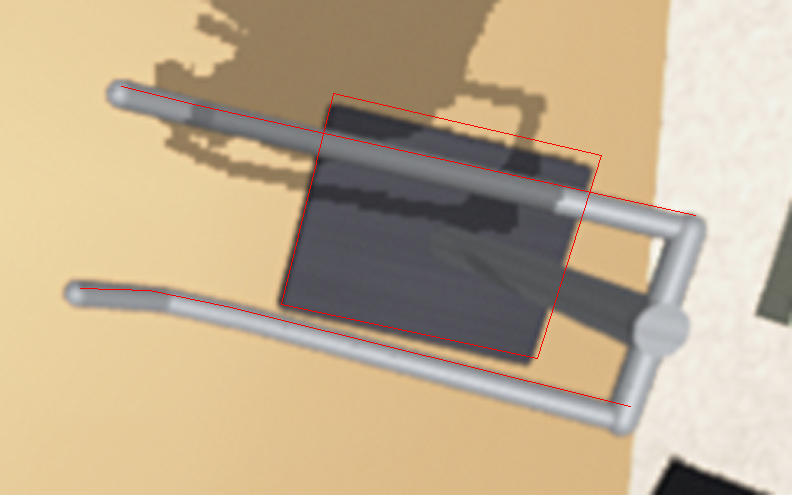

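The overlay sits about 3 px too high, so I refit with positions read off the zoomed crop. I also check it with the seat's side views.

Run:
```python
src=open('fit2.py').read().split("big=")[0]
import re
z=[(118,93),(75,293),(695,226),(622,424),(661,331),(330,103),(592,168),(528,363),(280,304)]
src=re.sub(r"uv=np.array\(.*\)\n","uv=(np.array(%s)+.5)/3.3+[239.5,89.5]\n"%z,src)
exec(src)
for n in("scene","side"):
    D=cam(n)
    for t,P1 in(("seat",[[.004,0,.204]]),("tips",[[-.032,0,.221]])):
        print(n,t,proj(world(q,P1),D)[0],[np.round(np.array(r["centre"])*[560,420],1) for r in bot.place_of(n,t)[:1]])
```

```text
[ 0.5362 -0.1979 -0.2219]
[[-0.  -0.2]
 [-0.1  0.1]
 [-1.8  1.2]
 [-0.1 -1.3]
 [ 0.2 -0.4]
 [ 0.6 -0.6]
 [ 1.8 -0.5]
 [ 1.1  1.7]
 [-1.   1.9]]
[ 0.5366 -0.1979 -0.2223]
[ 0.5363 -0.198  -0.2223]
seat [[ 0.5401 -0.1988  0.204 ]] tips [[ 0.505  -0.1909  0.221 ]]
scene seat [227.3903 176.3495] [array([227.1, 177.2])]
scene tips [235.0549 167.8923] [array([237.4, 167.1])]
side seat [342.0592 232.6502] [array([342.6, 232.6])]
side tips [331.5386 233.235 ] [array([330.3, 231.2])]
```

Stand: origin (0.5365, -0.198), yaw -0.222. The seat is at (0.540, -0.199), and all cameras agree. Now I go back to the caddy and measure the bar again from closer.

```bash
python3 -m creep '[0.01,0.03,0,0,0.06, 0.02,0.07,0,0,0.06, 0.03,0.11,0,0,0.06, 0.04,0.15,0,0,0.06, 0.05,0.19,0,0,0.06, 0.058,0.23,0,0,0.06, 0.058,0.27,0,0,0.06, 0.058,0.31,-0.02,0,0.06, 0.058,0.34,-0.04,0,0.06, 0.058,0.34,-0.04,0,0.06]'
python3 - <<'E'
from h import *
np.set_printoptions(precision=4,suppress=True)
C=cam("wrist"); save("w3",C[0][0:260]); print(bot.get_obs()["eef_pos"])
for t,z in dict(bar=.14,lid_a_top=.074,lid_b_top=.074).items():
    for r in bot.place_of("wrist",t)[:2]:
        uv=np.array(r["centre"])*[560,420]; print(t,round(r["score"],2),uv.round(0),onz(uv,z,C))
E
```

```text
clock: 9.95
eef_pos: [0.5721, 0.1088, 0.3235]
tool_rot: [0.704, 0.71, -0.002, -0.003]
ft_force: [0.1, 0.1, -0.4]
grip_width: 0.0597
grasp_force: 0.0
[0.5725 0.106  0.3253]
bar 0.73 [285. 123.] [0.574  0.1766 0.14  ]
lid_a_top 0.66 [ 32. 104.] [0.2657 0.2    0.074 ]
lid_a_top 0.58 [324. 122.] [0.6206 0.1786 0.074 ]
lid_b_top 0.73 [242. 120.] [0.5229 0.1806 0.074 ]
lid_b_top 0.24 [284. 122.] [0.5733 0.1787 0.074 ]
```

View pics/w3.png

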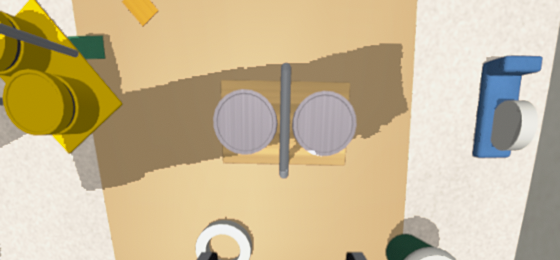

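The bar, from (286,65) to (284,176), is centred at (0.574, 0.177), as before. Both lids look seated and even. I descend and grasp.

```bash
python3 -m creep '[0,0.035,-0.01,-0.01,0.06, 0,0.074,-0.02,-0.01,0.06, 0,0.074,-0.06,-0.01,0.06, 0,0.074,-0.1,-0.01,0.06, 0,0.074,-0.13,-0.01,0.06, 0,0.074,-0.16,-0.01,0.06, 0,0.074,-0.185,-0.01,0.06, 0,0.074,-0.2,-0.01,0.06, 0,0.074,-0.205,-0.01,0.06, 0,0.074,-0.205,-0.01,0.06]'
```

```text
clock: 10.98
eef_pos: [0.5741, 0.1753, 0.1227]
tool_rot: [0.712, 0.703, -0.001, -0.0]
ft_force: [0.3, 0.9, 0.6]
grip_width: 0.0602
grasp_force: 0.0
```

```bash
python3 -m creep '[0,0,0,0,0.03, 0,0,0,0,0.0, 0,0,0,0,0, 0,0,0,0,0, 0,0,0,0,0, 0,0,0,0,0]'
```

```text
clock: 11.48
eef_pos: [0.5744, 0.1771, 0.1245]
tool_rot: [0.711, 0.704, 0.001, 0.0]
ft_force: [-1.6, -0.8, 5.2]
grip_width: 0.0075
grasp_force: 58.5
```

The opening reads 7.5 mm on a 10 mm bar with a slight upward push, so the grip is a little high. I'll re-grip 5 mm lower.

```bash
python3 -m creep '[0,0,0,0,0.03, 0,0,0,0,0.04, 0,0,-0.003,0,0.04, 0,0,-0.005,0,0.04, 0,0,-0.005,0,0.04, 0,0,-0.005,0,0.0, 0,0,-0.005,0,0, 0,0,-0.005,0,0, 0,0,-0.005,0,0, 0,0,-0.005,0,0]'; python3 -m creep '[0,0,0,0,0,0,0,0,0,0]'
```

```text
clock: 12.32
eef_pos: [0.5742, 0.177, 0.1183]
tool_rot: [0.711, 0.704, 0.0, 0.0]
ft_force: [1.3, 1.1, -0.9]
grip_width: 0.0082
grasp_force: 58.4
clock: 12.48
eef_pos: [0.5742, 0.177, 0.1183]
tool_rot: [0.711, 0.704, 0.0, 0.0]
ft_force: [0.9, 0.3, -2.1]
grip_width: 0.0078
grasp_force: 58.4
```

The grip is firm. I lift gently, check it, then carry the caddy with ramped speed to a staging point 155 mm short of the seat.

```bash
python3 -m creep '[0,0,0.003,0,0, 0,0,0.01,0,0, 0,0,0.025,0,0, 0,0,0.045,0,0, 0,0,0.07,0,0, 0,0,0.1,0,0, 0,0,0.13,0,0, 0,0,0.15,0,0, 0,0,0.16,0,0, 0,0,0.165,0,0]'
python3 - <<'E'
from h import *
C=cam("side"); save("s1",cv2.resize(C[0][90:270,150:390],None,fx=3,fy=3,interpolation=cv2.INTER_CUBIC))
E
```

```text
clock: 13.32
eef_pos: [0.5744, 0.1772, 0.286]
tool_rot: [0.711, 0.704, 0.002, 0.001]
ft_force: [0.2, -0.8, -4.6]
grip_width: 0.008
grasp_force: 58.5
```

View pics/s1.png

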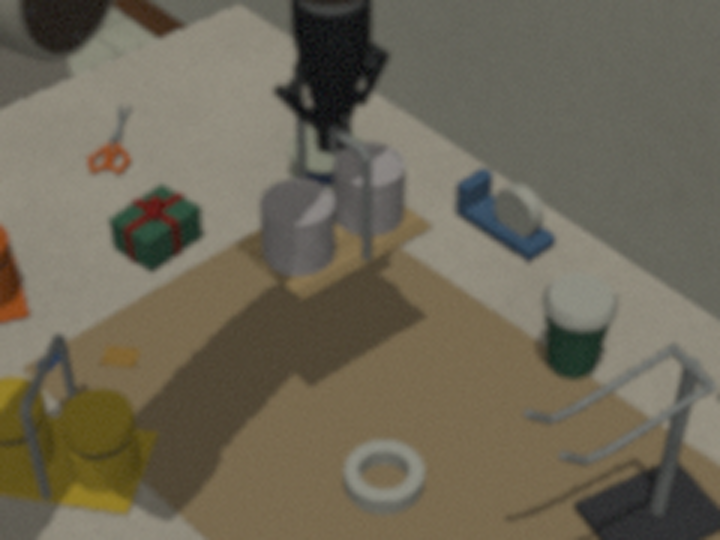

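The side view shows the caddy held level at (330,220 in the crop), clear of everything. I carry it over.

```bash
python3 -m creep '[-0.002,-0.003,0,-0.002,0, -0.006,-0.01,0,-0.006,0, -0.012,-0.022,0,-0.014,0, -0.02,-0.038,0,-0.023,0, -0.03,-0.055,0,-0.034,0, -0.041,-0.075,0,-0.047,0, -0.052,-0.096,0,-0.059,0, -0.063,-0.116,0,-0.072,0, -0.074,-0.137,0,-0.085,0, -0.085,-0.157,0,-0.098,0]'; python3 -m creep '[-0.011,-0.021,0,-0.013,0, -0.022,-0.041,0,-0.025,0, -0.033,-0.062,0,-0.038,0, -0.044,-0.082,0,-0.051,0, -0.055,-0.103,0,-0.064,0, -0.066,-0.123,0,-0.076,0, -0.076,-0.14,0,-0.087,0, -0.085,-0.158,0,-0.098,0, -0.092,-0.171,0,-0.106,0, -0.1,-0.185,0,-0.114,0]'; python3 -m creep '[0,0,-0.004,0,0, 0,0,-0.014,0,0, 0,0,-0.028,0,0, 0,0,-0.042,0,0, 0,0,-0.054,0,0, 0,0,-0.062,0,0, 0,0,-0.064,0,0, 0,0,-0.064,0,0]'
```

```text
clock: 14.2
eef_pos: [0.4868, 0.0184, 0.2817]
tool_rot: [0.745, 0.667, -0.002, -0.001]
ft_force: [-0.5, 0.4, -3.9]
grip_width: 0.0081
grasp_force: 58.5
clock: 15.03
eef_pos: [0.3869, -0.1655, 0.282]
tool_rot: [0.782, 0.624, -0.001, -0.001]
ft_force: [-0.5, -0.4, -4.1]
grip_width: 0.008
grasp_force: 58.5
clock: 15.7
eef_pos: [0.3881, -0.1645, 0.2183]
tool_rot: [0.781, 0.624, -0.001, -0.001]
ft_force: [0.5, 0.3, -4.8]
grip_width: 0.0077
grasp_force: 58.5
```

Run:
```python
from h import *
np.set_printoptions(precision=4,suppress=True)
o=bot.get_obs(); print(o["eef_pos"],o["tool_rot"])
for n in("scene","side","wrist"):
    C=cam(n)
    for t,z in dict(bar=.240,lid_a_top=.174,lid_b_top=.174,seat=.204,tips=.221).items():
        for r in bot.place_of(n,t)[:3]:
            P=onz(np.array(r["centre"])*[560,420],z,C)
            if P[1]<-.05: print(n,t,round(r["score"],2),P)
```

```text
[ 0.3881 -0.1645  0.2183] [ 0.7811  0.6245 -0.0006 -0.0011]
scene bar 0.68 [ 0.411  -0.1455  0.24  ]
scene lid_a_top 0.53 [ 0.4359 -0.1831  0.174 ]
scene lid_b_top 0.77 [ 0.3364 -0.1547  0.174 ]
scene seat 0.86 [ 0.5435 -0.1958  0.204 ]
scene tips 0.97 [ 0.5116 -0.1744  0.221 ]
side bar 0.79 [ 0.3945 -0.1568  0.24  ]
side lid_a_top 0.94 [ 0.4385 -0.1692  0.174 ]
side lid_b_top 0.87 [ 0.3428 -0.1683  0.174 ]
side seat 0.89 [ 0.5367 -0.1999  0.204 ]
side tips 0.84 [ 0.5019 -0.1916  0.221 ]
side tips 0.29 [ 0.4116 -0.1901  0.221 ]
wrist bar 0.67 [ 0.3894 -0.1664  0.24  ]
wrist lid_a_top 0.96 [ 0.4364 -0.1762  0.174 ]
wrist lid_b_top 0.57 [ 0.3425 -0.1559  0.174 ]
```

All the cameras agree on the caddy and the stand. I move straight in along the stand's x.

```bash
python3 -m creep '[0.003,-0.001,0,0,0, 0.009,-0.002,0,0,0, 0.02,-0.0045,0,0,0, 0.033,-0.0075,0,0,0, 0.048,-0.011,0,0,0, 0.06,-0.0135,0,0,0, 0.072,-0.0165,0,0,0, 0.082,-0.0185,0,0,0, 0.088,-0.02,0,0,0, 0.09,-0.0205,0,0,0]'
```

```text
clock: 17.43
eef_pos: [0.4803, -0.1858, 0.2189]
tool_rot: [0.781, 0.625, 0.0, 0.0]
ft_force: [-1.2, 0.6, -4.6]
grip_width: 0.0081
grasp_force: 58.5
```

```bash
python3 -m creep '[0.003,-0.001,0,0,0, 0.01,-0.0023,0,0,0, 0.02,-0.0045,0,0,0, 0.032,-0.0073,0,0,0, 0.044,-0.01,0,0,0, 0.054,-0.012,0,0,0, 0.06,-0.0135,0,0,0, 0.062,-0.014,0,0,0, 0.062,-0.014,0,0,0]'
python3 - <<'E'
from h import *
C=cam("side"); a=cv2.resize(C[0][130:290,270:430],(560,560),interpolation=cv2.INTER_CUBIC)
save("s2",a); print(bot.get_obs()["eef_pos"])
E
```

```text
clock: 18.18
eef_pos: [0.5411, -0.1995, 0.2191]
tool_rot: [0.781, 0.624, -0.0, -0.0]
ft_force: [-0.9, 0.6, -5.3]
grip_width: 0.0079
grasp_force: 58.5
[ 0.54061581 -0.19941465  0.21908719]
```

View pics/s2.png

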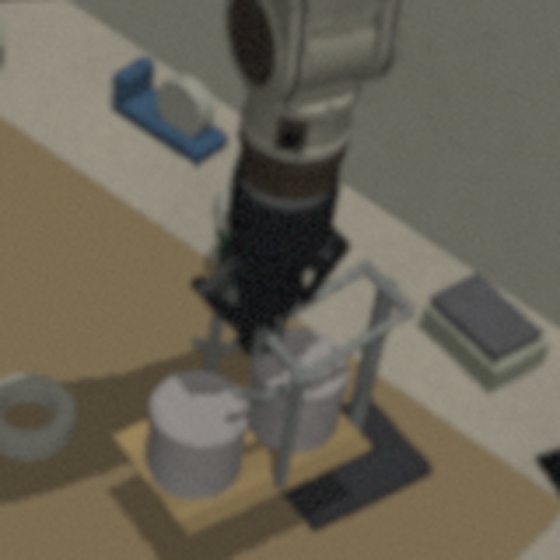

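The prongs run between bar and lids, with the front tip at (235,412) over the near lid, and the caddy is level. I lower it.

```bash
python3 -m creep '[0,0,-0.003,0,0, 0,0,-0.008,0,0, 0,0,-0.014,0,0, 0,0,-0.02,0,0, 0,0,-0.025,0,0, 0,0,-0.029,0,0, 0,0,-0.031,0,0, 0,0,-0.031,0,0]'; python3 -m creep '[0,0,-0.001,0,0, 0,0,-0.002,0,0, 0,0,-0.002,0,0]';  python3 -m creep '[0,0,-0.001,0,0, 0,0,-0.002,0,0, 0,0,-0.002,0,0]'
```

```text
clock: 18.9
eef_pos: [0.5406, -0.1993, 0.1875]
tool_rot: [0.781, 0.624, -0.0, -0.001]
ft_force: [-0.1, 0.4, -4.5]
grip_width: 0.0076
grasp_force: 58.5
clock: 19.15
eef_pos: [0.5411, -0.1995, 0.1864]
tool_rot: [0.781, 0.624, 0.0, 0.0]
ft_force: [-0.8, 0.8, -3.7]
grip_width: 0.0078
grasp_force: 58.6
clock: 19.4
eef_pos: [0.5409, -0.1995, 0.1842]
tool_rot: [0.781, 0.624, -0.0, -0.0]
ft_force: [0.2, 0.1, -4.2]
grip_width: 0.0082
grasp_force: 58.6
```

```bash
python3 -m creep '[0,0,-0.001,0,0, 0,0,-0.001,0,0]';  python3 -m creep '[0,0,-0.001,0,0, 0,0,-0.001,0,0]'; python3 -m creep '[0,0,-0.001,0,0, 0,0,-0.001,0,0]'
```

```text
clock: 19.57
eef_pos: [0.5409, -0.1995, 0.1831]
tool_rot: [0.781, 0.624, -0.0, -0.0]
ft_force: [0.6, -0.1, -4.8]
grip_width: 0.0082
grasp_force: 58.6
clock: 19.73
eef_pos: [0.541, -0.1995, 0.1822]
tool_rot: [0.781, 0.624, -0.0, -0.0]
ft_force: [-0.2, 0.4, -4.4]
grip_width: 0.0078
grasp_force: 58.6
clock: 19.9
eef_pos: [0.5411, -0.1996, 0.182]
tool_rot: [0.781, 0.624, 0.0, 0.0]
ft_force: [-0.6, 0.7, -1.4]
grip_width: 0.0083
grasp_force: 59.0
```

```bash
python3 -m creep '[0,0,-0.001,0,0, 0,0,-0.001,0,0]'; python3 -m creep '[0,0,0,0,0.012, 0,0,0,0,0.016, 0,0,0,0,0.022, 0,0,0,0,0.03, 0,0,0,0,0.04, 0,0,0,0,0.04, 0,0,0,0,0.04]'
python3 - <<'E'
from h import *
np.set_printoptions(precision=4,suppress=True)
for n in("scene","side"):
    C=cam(n)
    for t,z in dict(bar=.204,lid_a_top=.138,lid_b_top=.138).items():
        for r in bot.place_of(n,t)[:3]:
            P=onz(np.array(r["centre"])*[560,420],z,C)
            if P[1]<-.05: print(n,t,round(r["score"],2),P)
E
```

```text
clock: 20.07
eef_pos: [0.5412, -0.1996, 0.1818]
tool_rot: [0.781, 0.624, 0.0, 0.001]
ft_force: [-2.4, 1.2, 4.4]
grip_width: 0.0079
grasp_force: 59.4
clock: 20.65
eef_pos: [0.541, -0.1995, 0.1802]
tool_rot: [0.781, 0.624, -0.0, -0.0]
ft_force: [-0.2, -0.7, -0.6]
grip_width: 0.0399
grasp_force: 0.0
scene bar 0.59 [ 0.5392 -0.1912  0.204 ]
scene lid_a_top 0.69 [ 0.5818 -0.2163  0.138 ]
scene lid_b_top 0.54 [ 0.405  -0.2696  0.138 ]
side bar 0.97 [ 0.5391 -0.201   0.204 ]
side lid_a_top 0.7 [ 0.6005 -0.2038  0.138 ]
side lid_b_top 0.57 [ 0.4935 -0.2023  0.138 ]
```

It hangs at the seat and the fingers are free. I rise straight up, slowly at first, wait for it to settle, and take a last look.

```bash
python3 -m creep '[0,0,0.003,0,0.04, 0,0,0.01,0,0.04, 0,0,0.02,0,0.04, 0,0,0.035,0,0.04, 0,0,0.055,0,0.04, 0,0,0.08,0,0.04, 0,0,0.11,0,0.04, 0,0,0.14,0,0.04, 0,0,0.17,0,0.04, 0,0,0.2,0,0.04]'; python3 -m creep '[-0.02,0.03,0.01,0,0.04, -0.04,0.06,0.01,0,0.04, -0.06,0.1,0.01,0,0.04, -0.08,0.14,0.01,0,0.04, -0.1,0.18,0.01,0,0.04, -0.1,0.2,0.01,0,0.04, -0.1,0.2,0.01,0,0.04, -0.1,0.2,0.01,0,0.04, -0.1,0.2,0.01,0,0.04, -0.1,0.2,0.01,0,0.04]'; python3 -m creep '[0,0,0,0,0.04, 0,0,0,0,0.04,0,0,0,0,0.04,0,0,0,0,0.04,0,0,0,0,0.04,0,0,0,0,0.04,0,0,0,0,0.04,0,0,0,0,0.04,0,0,0,0,0.04,0,0,0,0,0.04]'
python3 - <<'E'
from h import *
A=cam("scene")[0]; B=cam("side")[0]; 
r=lambda p:cv2.resize(p,(400,400),interpolation=cv2.INTER_CUBIC)
B2=cam("side")[0]; print("motion",np.abs(B.astype(int)-B2)[130:290,270:430].mean(), np.abs(B.astype(int)-B2)[0:80,0:80].mean())
save("end",np.hstack([r(A[130:290,160:320]),r(B[130:290,270:430])]))
E
```

```text
clock: 21.88
eef_pos: [0.5406, -0.1993, 0.3833]
tool_rot: [0.781, 0.624, 0.001, 0.001]
ft_force: [0.4, -0.6, -0.5]
grip_width: 0.0398
grasp_force: 0.0
clock: 22.72
eef_pos: [0.4413, -0.0002, 0.3907]
tool_rot: [0.781, 0.624, 0.0, 0.0]
ft_force: [0.3, -0.8, 0.1]
grip_width: 0.0398
grasp_force: 0.0
clock: 23.55
eef_pos: [0.441, 0.0005, 0.3903]
tool_rot: [0.781, 0.624, 0.0, 0.0]
ft_force: [0.2, -0.4, 0.2]
grip_width: 0.0403
grasp_force: 0.0
motion 1.3675390625 1.8921875
```

View pics/end.png

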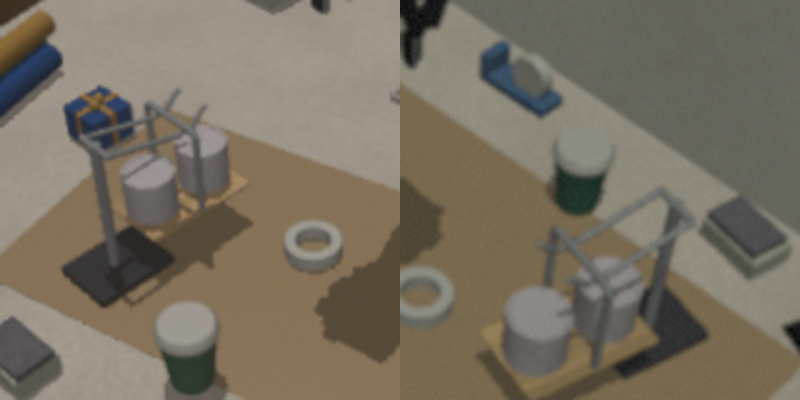

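Both views show the caddy hanging level on both prongs. The cup, tape roll and blue box are in place. After one more pause I hand in.

```bash
python3 - <<'E'
from h import *
np.save("a.npy",cam("side")[0])
E
python3 -m creep '[0,0,0,0,0.04, 0,0,0,0,0.04,0,0,0,0,0.04,0,0,0,0,0.04,0,0,0,0,0.04]' >/dev/null
python3 - <<'E'
from h import *
b=cam("side")[0]; d=cv2.GaussianBlur(np.abs(np.load("a.npy").astype(int)-b).astype(np.float32),(0,0),1.5)
print("max/mean diff",d[130:290,270:430].max(),d[130:290,270:430].mean())
print(bot.job_done())
E
```

```text
max/mean diff 5.648361 1.3706062
the job is handed in; nothing more can be done
None
```

Both lids are pressed fully home and the caddy hangs upright and still on both prongs; the cup, tape roll and boxes were not touched, and I handed the job in at about 24 s with no result reported back.

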